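# Post a presentation case through the spring flap of a stall's drop box

### The arm

A 6-joint arm with a two-finger parallel gripper is mounted at the origin on the work surface. World frame = base frame: x ahead of the robot, y to its left, z up, the work surface at z = 0. Lengths are in mm, angles in degrees, forces in N, time in s.
With the tool pointing down it reaches from about 350 to 850 mm from the base axis. Payload 8.1 kg.
Tool frame: the origin (TCP) lies at the very end of the fingers, on their centre line; the grasp point (between the pads) lies 19 mm behind it; z points along the fingers, y is the direction in which the jaws open and shut (so a half turn about z gives the same grasp; the last joint's range is limited). The gripper opens to 85 mm and grips with 20 to 120 N. Pads are 22 mm wide; open, the fingers measure 114 mm over their backs; the gripper's body (76 mm by 85 mm) begins 54 mm behind the grasp point. The pads swing forward as they close: fully open they stand 13 mm farther back than shut.
Start: joints at [-70.382, 7.471, 85.268, -0, 87.261, -4.893], TCP at [248.942, -545.924, 231.292] pointing down, gripper open.
Joint ranges: [-169.43, 169.43], [-51.17, 129.36], [1.28, 143.12], [-76.62, 256.62], [0, 156.53], [-152.29, 152.29]. Speed limits (degrees/s): [136.94, 136.94, 159.86, 180, 180, 180].

### API

Orientations are given as [roll, pitch, yaw] about the fixed x, y, z axes, in that order (R = Rz(yaw) Ry(pitch) Rx(roll)).
In Python, from bench import r gives the robot as it stands.
- The arm moves only by the shell command python3 -m crank 'ROWS' [OPENING] [FORCE]. ROWS is JSON, a list that holds one entry, the list of rows, each a list of 6 numbers: the shift along the tool's x, y, z in m, then the turn, a rotation vector about the tool's x, y, z in rad. A call has 1 to 10 rows; each row is the pose to reach, as a shift and turn from the pose measured when the call began, along the tool's axes at that moment; what a row does not reach only later rows make up. A row lasts 1/8 s, in which the tool goes at most 62.5 mm and 10.7 degrees, less where a joint would pass 70% of its speed; a pose out of reach is approached as far as the arm can. A call with a gripper value outside its range is refused whole. OPENING is the closure, from 0 (fully open) to 1 (shut), set as the call begins (- or left out, the last holds). The fingers move at their own pace and stop on an object; FORCE is the grip in N (left out, the last holds). Time passes only in rows, so rows that repeat a pose let the fingers close. It gives the time, the measured TCP pose, the force and the opening at its end, in the units of the state.
- r.sense(): the state, without advancing time (a new reading comes with each control period).
- r.snapshot(name): name is "side" or "top" or "wrist"; returns (picture, depth): 480x640x3 uint8, blue, green, red; 480x640 float32, mm along the optical axis (not along the pixel's ray), 0 where there is no reading.
- r.get_calibration(name): a dict with "mtx" (3x3 intrinsics, pixels), "cam_to_world" (4x4, takes a point from camera to world coordinates). Camera axes: x right, y down, z forward; pixel columns grow to the right and rows downward; lengths in mm; the calibration is good to about 2 mm. The wrist camera is an equidistant fisheye: a pixel r from the principal point sees the ray r / f radians off the axis. A picture is of the moment at which its call begins: read the wrist's pose just before it. get_calibration takes no time and is no camera call; for the wrist camera it gives the pose at the moment of the call.
- r.hand_in(): hands the job in, once; it reports no verdict.
Trained networks look in the newest picture that a camera, given by its name, has taken for a name from the list of things; names that differ only in an ending like _2 or _b are one class to them, and where a whole thing is asked for, a point or a joint stands for the part that bears it (a point fixed in the world has none). Each returns a list of dicts, best first, with "conf" (0 to 1); they miss things now and then, are a little off and sometimes report something else, mostly with a low value. They report only what shows in the picture. A call takes as long as a camera call. They do not tell look-alikes from the thing itself.
- r.look_for(thing, camera): "extent" ([left, top, right, bottom] in pixels, round what is visible of it).
- r.landmark_of(thing, camera): "pixel" ([column, row] in pixels: a listed point, or the origin of a listed thing).
The state is a dict: "time": time; "joint_pos": joint angles; "qd": joint speeds; "joint_efforts": joint torques, N m; "tool_pos": TCP position; "tcp_rot": TCP orientation; "ft_force": force on the tool from outside, world axes, zero at the start; "wrist_torque": the same for the moment, N m; "finger_gap": finger opening in mm.
Only numpy, scipy, OpenCV 4.12 (cv2) and the standard library are available. Lean on these libraries where they do the work, as an engineer would, in place of code of your own. Each camera call takes 0.05 s, during which the arm holds its last target.

### The job

Put the small blue presentation case away in the stall's wooden drop box: press the red bar well down with one finger to swing the self-closing flap open, and while holding it down push the case along its lane with the other finger, off the end and into the opening. Then let the flap spring shut with the case inside. Do not lift the case at any time, and leave the goblet, the tankard and the little tot cup as they stand.

Things in the scene. Friction and masses are not known exactly. Their poses are not given: they have to be found in the camera images.
- dropbox: Fixed wooden drop box with a steel deck, 310 (x) x 195 (y) x 170 mm high; origin at the centre of its underside, x along the lane (the pushing direction, away from the robot at yaw 0), y left, z up. Deck at z = 170 mm. Right of the deck's middle is the lane, left of it the red bar. Two hinge brackets stand 28 mm above the deck at y = 66 to 82 mm, x = -148 and 84 mm.
- lane_end (a point): Mid point of the lane's end on the deck: box x = 0, y = -16.5, z = 170 mm. The smooth lane runs along box x from -155 mm to 0, 57 mm wide between guide strips 3 mm thick, 12 mm high. Beyond x = 0 is the opening, 92 mm long, that the flap covers; the box below is hollow, about 155 mm deep.
- flap (a joint): Angle of the flap, rad: 0 shut (level with the deck), 0.85 fully open. Brass, hinged along box x at y = 70 mm, 22 mm above the deck; it swings down into the box, lowest away from the hinge, and the case slides off it. A spring shuts it: about 4.5 N at the bar to start, 13 N at 0.75; the case's weight does not open it. While shut, its 13 mm high lip blocks the lane's end.
- bar_mid (a point): Top of the red press bar, at mid length; moves with the flap. Round rod 18 mm thick, 235 mm long, from box x = -150 to 85 mm, at y = 34 mm (50 mm left of the lane's centre line). Pressing it down opens the flap; it drifts only 5 mm in y. Its top is 39 mm above the deck when shut, 24 at 0.4 rad, 17 at 0.6, 12 at 0.75, 9 fully down.
- case: The closed blue presentation case, a rigid smooth box 46 x 46 mm, 34 mm high, 60 to 130 g; origin at the centre of its underside, z up. It starts in the lane, upright, roughly square to it, its centre 35 to 95 mm before the lane's end.
- goblet: Pewter goblet, 64 mm wide, 125 mm high, on the table beside the box; origin under its foot. Leave alone.
- tankard: Pewter tankard, 84 mm wide with a handle, 110 mm high, on the table beside the box; origin under its base. Leave alone.
- tot: Small pewter tot cup, 38 mm wide, 40 mm high, standing on the box's deck beyond the opening; origin under its base. Leave alone.
There are look-alikes about, which are no part of the job. Of the things like the case, leave any that is orange; of the rest the larger one is meant.

How it is judged (in metres and radians):
On the way, in this order (a step that is already met when the one before it is completed fails the run):
1. a finger holds the flap open (at least 0.4 rad) while the case still stands in the lane (value of joint flap above 0.4 rad and contact force between the fingers and flap above 0.5 N and x of case in the frame of dropbox below -0.01 m and z of case in the frame of dropbox above 0.16 m), for 0.2 s.
2. the case has gone down through the opening while the flap is open (z of case in the frame of dropbox between -0.01 and 0.11 m and x of case in the frame of dropbox between -0.155 and 0.155 m and y of case in the frame of dropbox between -0.1 and 0.095 m and value of joint flap above 0.3 rad), for 0.02 s.
At the end, for the whole second after the job is handed in: The case lies at rest inside the drop box (its origin less than 110 mm above the box's underside and within the box's walls), the flap is shut (below 0.06 rad), and the goblet, tankard and tot cup stand upright within 20 mm of where they were (z of case in the frame of dropbox between -0.01 and 0.11 m and x of case in the frame of dropbox between -0.155 and 0.155 m and y of case in the frame of dropbox between -0.1 and 0.095 m and value of joint flap below 0.06 rad and linear speed of case below 0.02 m/s and distance of each of goblet, tankard, tot from where it was at the start of the episode below 0.02 m and angle between each of goblet, tankard, tot's own z axis and vertical below 0.15 rad); the robot touches nothing.
It fails at once if the case is lifted (its underside's centre more than 20 mm above the deck) (z of case in the frame of dropbox above 0.19 m).
It fails at once if a bystander is pushed over or moved more than 30 mm (distance of any of goblet, tankard, tot from where it was at the start of the episode above 0.03 m or angle between any of goblet, tankard, tot's own z axis and vertical above 0.5 rad).
It also fails if it takes over 48 s, if anything falls off the work surface, if the arm or the gripper's body presses on something with over 40 N, if the wrist force passes 120 N, or if a joint passes its speed limit or range.

## Working session

There is one attempt and no reset: what is moved stays moved. The work goes in short steps, Python scripts to look and compute and a shell command to move; the robot and the scene stay as the last step left them, time stands still between calls to the robot, and variables do not carry over. Pictures are saved under pics/ and viewed, and the job is handed in when it is done.

```bash
mkdir -p pics; ls
python3 - <<'E'
from bench import r
import cv2
print(r.sense())
for c in ("side","top","wrist"):
    p,d=r.snapshot(c); cv2.imwrite(f"pics/a_{c}.png",p)
    for t in ("dropbox","case","bar_mid","lane_end","tot","goblet","tankard"):
        try:
            print(c,t,[(round(x["conf"],2),[round(v) for v in x["extent"]]) for x in r.look_for(t,c)][:4],[(round(x["conf"],2),[round(v,1) for v in x["pixel"]]) for x in r.landmark_of(t,c)][:4])
        except Exception as e: print(c,t,e)
E
```

```text
pics
{'time': 0.0, 'joint_pos': array([-7.03807902e+01,  7.51395776e+00,  8.53301331e+01,  1.97056425e-03,
        8.72622327e+01, -4.89241522e+00]), 'qd': array([ 0.05689061, -0.0930702 , -0.07366303, -0.0195481 ,  0.07977689,
       -0.01529779]), 'joint_efforts': array([-4.28519168e-03, -5.69410729e+01, -5.00549805e+01, -4.15692548e-04,
        1.49522029e-02,  2.70142164e-05]), 'tool_pos': array([ 248.77688868, -545.38230203,  230.24825113]), 'tcp_rot': array([-1.79894232e+02, -1.10287650e-02,  2.45115189e+01]), 'ft_force': array([-0.27962801,  0.716467  , -0.20515778]), 'wrist_torque': array([-0.02671121, -0.02563599,  0.02273132]), 'finger_gap': 85.55652610465916}
side dropbox [(0.78, [214, 189, 367, 342])] [(0.62, [288.1, 281.9])]
side case [(0.66, [370, 309, 393, 331]), (0.44, [238, 194, 258, 216])] [(0.97, [318.0, 241.1]), (0.61, [382.5, 322.4])]
side bar_mid [(0.71, [246, 204, 330, 272])] [(0.62, [292.4, 228.5])]
side lane_end [(0.75, [215, 189, 370, 340])] [(0.69, [294.3, 227.8])]
side tot [(0.61, [239, 194, 254, 219])] [(0.65, [244.9, 211.3])]
side goblet [(0.21, [214, 18
[... 233 characters left out ...]
26.0, 249.6])]
top case [(0.83, [387, 255, 415, 279]), (0.64, [329, 343, 346, 357]), (0.56, [312, 265, 341, 287])] [(0.98, [327.2, 277.2]), (0.93, [398.8, 265.7]), (0.71, [333.9, 350.5])]
top bar_mid [(0.77, [279, 191, 354, 308])] [(0.71, [160.0, 262.7]), (0.62, [307.2, 248.1])]
top lane_end [(0.81, [269, 164, 382, 320])] [(0.94, [329.6, 240.1])]
top tot [(0.83, [319, 163, 335, 189])] [(0.55, [330.6, 173.8])]
top goblet [(0.65, [125, 241, 170, 273])] [(0.96, [160.6, 261.8])]
top tankard [(0.56, [492, 236, 545, 294])] [(0.93, [509.4, 263.4])]
wrist dropbox [] []
wrist case [(0.6, [1, 0, 2, 13])] []
wrist bar_mid [] []
wrist lane_end [] []
wrist tot [] []
wrist goblet [] []
wrist tankard [] []
```

View pics/a_top.png

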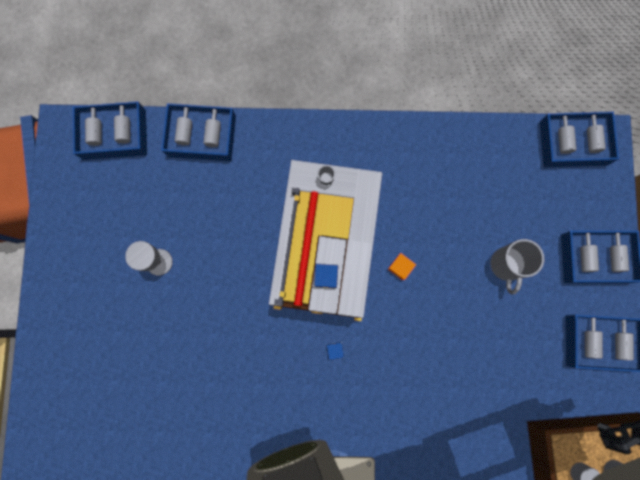

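View pics/a_side.png

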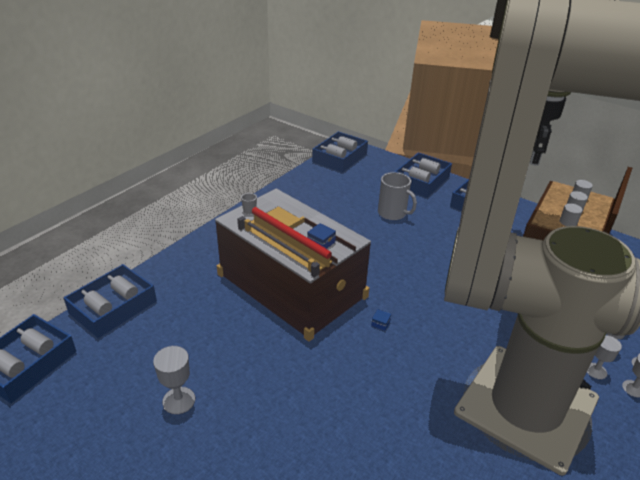

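Three case-like things show up in the top view: blue in the lane (326,276), a smaller blue one on the table (335,351), and orange on the table (402,266). The lane one is meant, because it is the larger of the non-orange two and stands in the lane. I'll confirm that in a crop and measure it.

```bash
cat > h.py <<'E'
import numpy as np, cv2
from bench import r
def cloud(c):
    p,d=r.snapshot(c); k=r.get_calibration(c); K=np.array(k["mtx"]); T=np.array(k["cam_to_world"])
    v,u=np.mgrid[:480,:640]
    P=np.stack([(u-K[0,2])/K[0,0]*d,(v-K[1,2])/K[1,1]*d,d],-1)@T[:3,:3].T+T[:3,3]
    P[d<=0]=np.nan
    return p,d,P
E
python3 - <<'E'
from h import *
for c in("top","side"):
    p,d,P=cloud(c)
    b=(slice(150,365),slice(250,430)) if c=="top" else (slice(180,345),slice(205,405))
    if c=="top": cv2.imwrite("pics/crop1.png",cv2.resize(p[150:365,250:430],None,fx=2.7,fy=2.7,interpolation=cv2.INTER_CUBIC))
    m=np.zeros((480,640),bool); m[b]=1
    hsv=cv2.cvtColor(p,cv2.COLOR_BGR2HSV).astype(int); H,S,V=[hsv[...,i] for i in range(3)]
    z=P[...,2]
    deck=m&(z>160)&(z<180)
    print(c,"deck z",np.nanmedian(z[deck]))
    allb=m&(z>120)
    R=cv2.minAreaRect(P[deck][:,:2].astype(np.float32)); print("deck rect",R, cv2.boxPoints(R).round(1).tolist())
    red=m&((H<6)|(H>174))&(S>150)&(V>90)&(z>190)
    q=P[red]; l=cv2.fitLine(q[:,:2].astype(np.float32),cv2.DIST_L2,0,.01,.01).ravel(); 
    t=(q[:,:2]-l[2:])@l[:2]; print("bar",red.sum(),l,np.degrees(np.arctan2(l[1],l[0])),t.min(),t.max(),"z",np.percentile(q[:,2],[10,50,90]))
    bl=m&(H>100)&(H<125)&(S>130)&(z>190)
    n,lab,st,ce=cv2.connectedComponentsWithStats(bl.astype(np.uint8))
    for i in range(1,n):
        if st[i,4]>60:
            q=P[lab==i]; q2=q[q[:,2]>195]
            print("blue",st[i],np.median(q[:,2]),cv2.minAreaRect(q2[:,:2].astype(np.float32)))
    print("fov mm/px", np.nanmedian(d[b])/r.get_calibration(c)["mtx"][0][0])
E
```

```text
top deck z 170.60725961397725
deck rect ((593.4075317382812, 11.099906921386719), (195.397216796875, 311.095947265625), 83.24928283691406) [[427.5, -67.5999984741211], [736.4000244140625, -104.19999694824219], [759.4000244140625, 89.80000305175781], [450.3999938964844, 126.4000015258789]]
bar 714 [ 9.9300390e-01 -1.1808176e-01  5.5972931e+02  5.0818840e+01] -6.781408 -112.44665458549932 119.05006623167276 z [206.25221524 208.52190678 211.00390169]
blue [315 265  22  23 457] 204.309359821793 ((507.26751708984375, 9.734684944152832), (44.05393600463867, 42.23188400268555), 1.1289448738098145)
fov mm/px 2.3789850901135083
side deck z 169.07840861035294
deck rect ((589.3341064453125, 9.43450927734375), (201.2870635986328, 316.19110107421875), 83.13269805908203) [[420.29998779296875, -71.5999984741211], [734.2999877929688, -109.4000015258789], [758.2999877929688, 90.5], [444.3999938964844, 128.3000030517578]]
bar 580 [ 9.9279279e-01 -1.1984375e-01  5.5024371e+02  5.5781055e+01] -6.883085 -107.5862536468231 127.53788912636992 z [200.51052625 205.65744345 208.67525015]
blue [308 224  27  17 247] 203.02132064685497 ((504.4654235839844, 9.844762802124023), (45.04459762573242, 47.32400131225586), 84.53052520751953)
fov mm/px 2.3245912320558144
```

View pics/crop1.png

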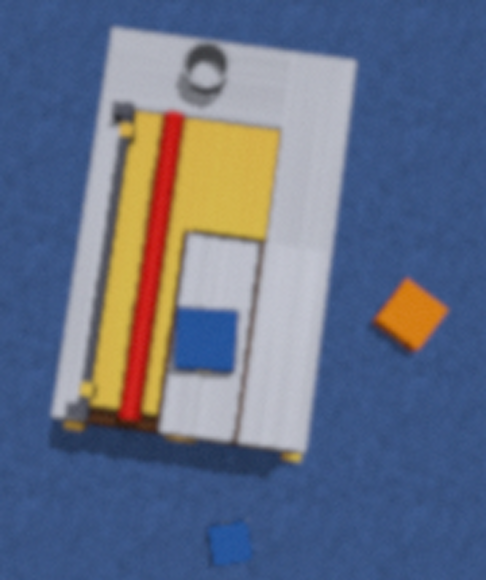

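The crop confirms it: the lane case (crop 205,340) is clearly larger than the other blue block (230,543), and the third block is orange. The box yaw is about -6.8° and the case centre is at box x ≈ -85. Next I move over the start of the lane with the jaws partly closed.

```bash
python3 -m crank '[[[0.01,-0.01,-0.03,0,0,0.03],[0.04,-0.04,-0.06,0,0,0.08],[0.08,-0.08,-0.06,0,0,0.13],[0.12,-0.12,-0.06,0,0,0.18],[0.16,-0.16,-0.06,0,0,0.23],[0.2,-0.2,-0.06,0,0,0.28],[0.24,-0.238,-0.06,0,0,0.33],[0.28,-0.277,-0.06,0,0,0.38],[0.32,-0.317,-0.06,0,0,0.43],[0.36,-0.356,-0.06,0,0,0.5]]]' 0.58 40
```

```text
time: 3.6
tool_pos: [429.2, -70.9, 291.7]
tcp_rot: [180.0, -0.1, -4.3]
ft_force: [1.1, -0.4, -0.3]
finger_gap: 35.9
```

```bash
python3 -m crank '[[[0.008,-0.028,0,0,0,0.011],[0.016,-0.055,0,0,0,0.022],[0.024,-0.082,0,0,0,0.033],[0.032,-0.11,0,0,0,0.044],[0.032,-0.11,0,0,0,0.044],[0.032,-0.11,0,0,0,0.044]]]'
python3 - <<'E'
from h import *
s=r.sense(); print(s["tool_pos"],s["tcp_rot"],s["ft_force"])
for c in ("wrist","side","top"):
    p,d=r.snapshot(c); 
    if c=="side": p=cv2.resize(p[150:360,180:420],None,fx=3,fy=3-.2)
    if c=="top": p=cv2.resize(p[150:365,240:420],None,fx=2.7,fy=2.7)
    cv2.imwrite(f"pics/b_{c}.png",p)
k=r.get_calibration("wrist"); print(k)
E
```

```text
time: 4.35
tool_pos: [469.1, 36.1, 291.6]
tcp_rot: [180.0, -0.1, -6.8]
ft_force: [-0.5, 0.3, -0.5]
finger_gap: 35.7
[469.11873771  36.09156602 291.64795826] [ 1.79964559e+02 -5.68818586e-02 -6.75138678e+00] [-0.54456824  0.33669152 -0.49896274]
{'mtx': array([[371.64829954,   0.        , 321.29138357],
       [  0.        , 371.64829954, 242.69171289],
       [  0.        ,   0.        ,   1.        ]]), 'cam_to_world': array([[-1.19655786e-01, -9.52947408e-01, -2.78520609e-01,
         5.40011573e+02],
       [-9.92815361e-01,  1.14740759e-01,  3.39443237e-02,
         2.73290093e+01],
       [-3.89489190e-04,  2.80581174e-01, -9.59830221e-01,
         4.34041186e+02],
       [ 0.00000000e+00,  0.00000000e+00,  0.00000000e+00,
         1.00000000e+00]])}
```

View pics/b_wrist.png

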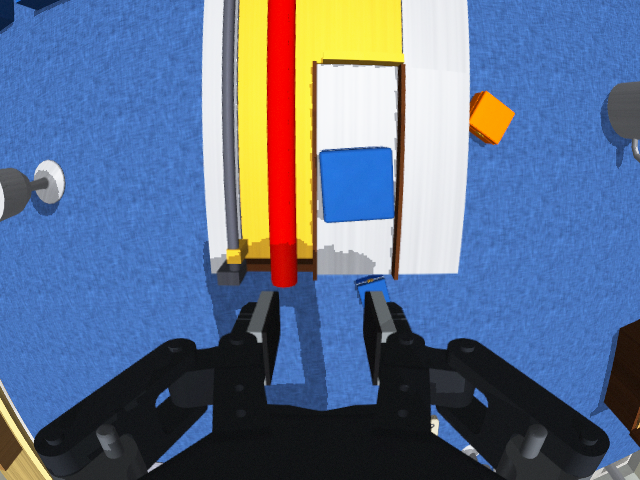

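View pics/b_side.png

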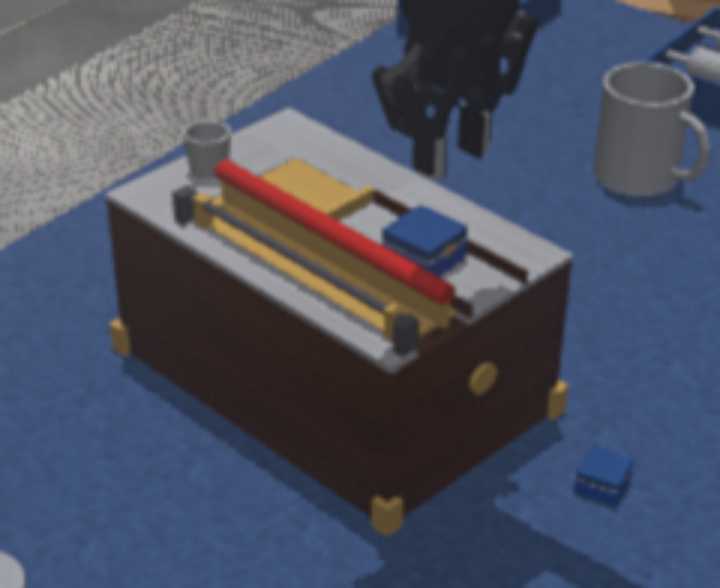

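```bash
cat >> h.py <<'E'
def wpix(u,v,z,k=None):
    k=k or r.get_calibration("wrist"); K=k["mtx"];T=k["cam_to_world"]
    a=np.array([u-K[0,2],v-K[1,2]]); rr=np.hypot(*a); th=rr/K[0,0]
    dd=np.array([*(a/rr*np.sin(th)),np.cos(th)]); w=T[:3,:3]@dd
    return T[:3,3]+w*(z-T[2,3])/w[2]
O=np.array([592.5,10.7]); A=np.radians(-6.8)
def box(p):
    d=np.asarray(p)[:2]-O; c,s=np.cos(A),np.sin(A); return np.round([d[0]*c+d[1]*s,-d[0]*s+d[1]*c],1)
E
python3 - <<'E'
from h import *
s=r.sense(); print("tcp",box(s["tool_pos"]))
for n,u,v,z in [("bar end",284,285,200),("bar mid L",268,150,200),("bar mid R",295,150,200),("caseTL",320,152,204),("TR",392,148,204),("BR",394,218,204),("BL",327,222,204),("laneL end",314,64,182),("laneR end",403,66,182),("laneL st",315,277,182),("laneR st",396,277,182),("laneend",360,64,170)]:
    print(n,box(wpix(u,v,z)))
for z in (292,298,304):
    print(z,[box(wpix(u,v,z)) for u,v in ((251,292),(280,292),(363,292),(391,292))])
E
python3 -c "
import cv2
p=cv2.imread('pics/b_wrist.png');cv2.imwrite('pics/b_w2.png',cv2.resize(p[130:400,210:430],None,fx=2.2,fy=2.2,interpolation=cv2.INTER_CUBIC)[:, :])"
```

```text
tcp [-125.4   10.2]
bar end [-152.6   36. ]
bar mid L [-61.8  43.9]
bar mid R [-62.2  26.8]
caseTL [-63.4  11.2]
TR [-60.2 -33.4]
BR [-104.9  -36.2]
BL [-107.6    6.8]
laneL end [-3.9 15.2]
laneR end [ -3.5 -44.9]
laneL st [-153.8   15.1]
laneR st [-154.2  -44.7]
laneend [ -1.1 -16.7]
292 [array([-117.3,   40.1]), array([-117.1,   27.7]), array([-117.1,   -7. ]), array([-117.3,  -19. ])]
298 [array([-114.6,   38.8]), array([-114.4,   27. ]), array([-114.5,   -6.3]), array([-114.7,  -17.7])]
304 [array([-111.9,   37.6]), array([-111.8,   26.2]), array([-111.8,   -5.6]), array([-112. ,  -16.5])]
```

View pics/b_w2.png

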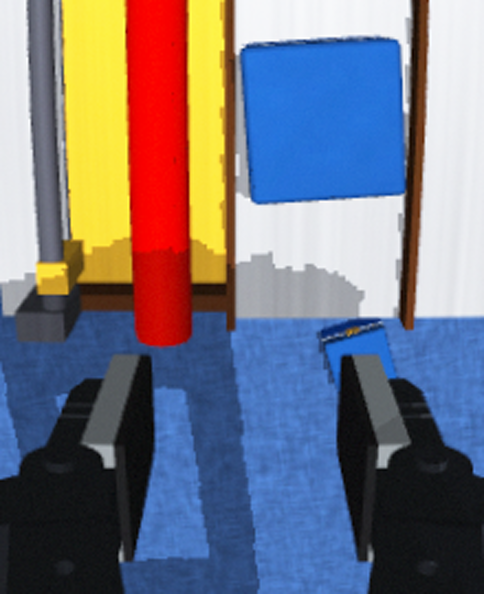

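The wrist view agrees with the depth fit:
- Bar: y ≈ 35, its near end at x ≈ -152.
- Case: about x -107 to -61, y -13, turned about 3° in the lane.
- Fingers: behind the case, with the left one over the bar and the right one over the lane.

I'll open the jaws slightly, back off 4 mm, and go down.

```bash
python3 -m crank '[[[-0.002,-0.001,0.015,0,0,0],[-0.004,-0.001,0.035,0,0,0],[-0.004,-0.001,0.05,0,0,0],[-0.004,-0.001,0.065,0,0,0],[-0.004,-0.001,0.068,0,0,0],[-0.004,-0.001,0.068,0,0,0]]]' 0.53
python3 - <<'E'
from h import *
s=r.sense(); print(s["tool_pos"],box(s["tool_pos"]),s["ft_force"])
p,d=r.snapshot("wrist"); cv2.imwrite("pics/c_w.png",cv2.resize(p[100:400,200:440],None,fx=2,fy=2))
p,d=r.snapshot("side"); cv2.imwrite("pics/c_s.png",cv2.resize(p[150:360,200:420],None,fx=2.8,fy=2.8))
E
```

```text
time: 5.25
tool_pos: [465.4, 37.1, 223.7]
tcp_rot: [180.0, -0.1, -6.8]
ft_force: [-0.0, -0.5, -0.3]
finger_gap: 40.5
[465.41822791  37.14119594 223.73368981] [-129.3   11.2] [-0.02973872 -0.48460159 -0.33532314]
```

View pics/c_w.png

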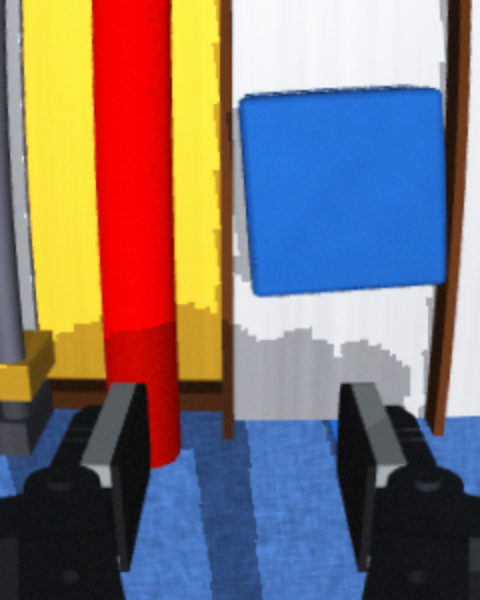

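View pics/c_s.png

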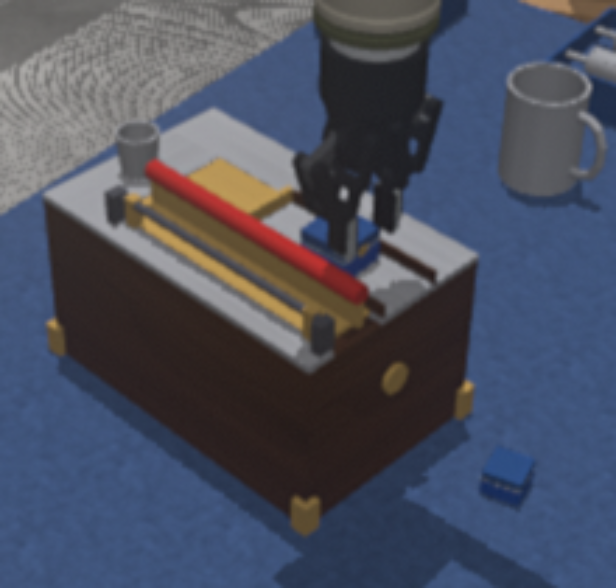

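```bash
python3 - <<'E'
from h import *
for z in (224,230): print(z,[box(wpix(200+u/2,100+383/2,z)) for u in (108,147,341,378)])
for u,v in ((241,102),(440,90),(446,282),(260,296)): print(box(wpix(200+u/2,100+v/2,204)))
for u in (99,173): print("bar",box(wpix(200+u/2,200,200)))
E
python3 -m crank '[[[0,0,0.004,0,0,0],[0,0,0.008,0,0,0],[0,0,0.012,0,0,0],[0,0,0.016,0,0,0],[0,0,0.016,0,0,0]]]'
python3 - <<'E'
from h import *
s=r.sense(); print(s["tool_pos"],box(s["tool_pos"]),s["ft_force"],s["wrist_torque"])
E
```

```text
224 [array([-120.8,   40. ]), array([-120.7,   31.6]), array([-120.7,   -9.3]), array([-120.9,  -17.2])]
230 [array([-118.1,   38.8]), array([-118. ,   30.7]), array([-118.1,   -8.4]), array([-118.2,  -16. ])]
[-63.7  11.8]
[-60.1 -32.3]
[-104.3  -36.1]
[-107.7    7.5]
bar [-85.8  44.5]
bar [-86.   27.3]
time: 5.98
tool_pos: [465.6, 37.1, 208.0]
tcp_rot: [180.0, -0.1, -6.8]
ft_force: [0.9, -0.4, 0.4]
finger_gap: 40.1
[465.60619646  37.11941816 207.97237732] [-129.1   11.2] [ 0.87338578 -0.38561347  0.41061555] [0.03389825 0.00597807 0.02168336]
```

```bash
python3 -m crank '[[[0,-0.001,0.004,0,0,0],[0,-0.002,0.008,0,0,0],[0,-0.002,0.012,0,0,0],[0,-0.002,0.016,0,0,0],[0,-0.002,0.02,0,0,0],[0,-0.002,0.02,0,0,0],[0,-0.002,0.02,0,0,0]]]'
python3 - <<'E'
from h import *
s=r.sense(); print(s["tool_pos"],box(s["tool_pos"]),s["ft_force"],s["wrist_torque"])
p,d=r.snapshot("wrist"); cv2.imwrite("pics/d_w.png",cv2.resize(p[100:400,200:440],None,fx=2,fy=2))
p,d=r.snapshot("side"); cv2.imwrite("pics/d_s.png",cv2.resize(p[150:360,200:420],None,fx=2.8,fy=2.8))
E
```

```text
time: 6.85
tool_pos: [467.0, 38.3, 189.7]
tcp_rot: [179.9, -0.3, -6.9]
ft_force: [-1.6, -4.4, 8.4]
finger_gap: 40.2
[467.04677833  38.3181067  189.65505939] [-127.8   12.6] [-1.55373047 -4.42369487  8.39842693] [-0.56179672  0.14926966 -0.03977329]
```

View pics/d_w.png

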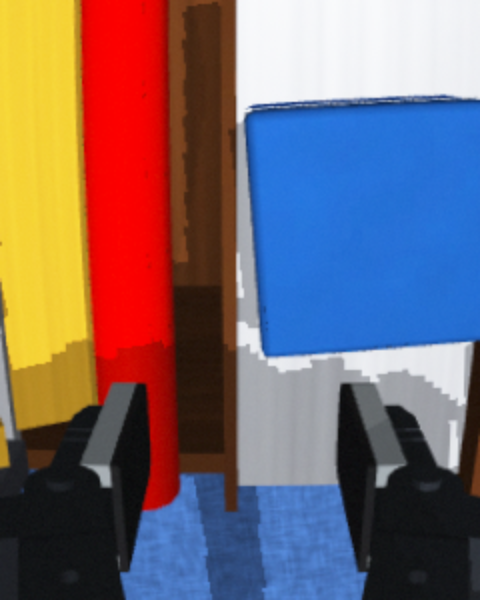

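View pics/d_s.png

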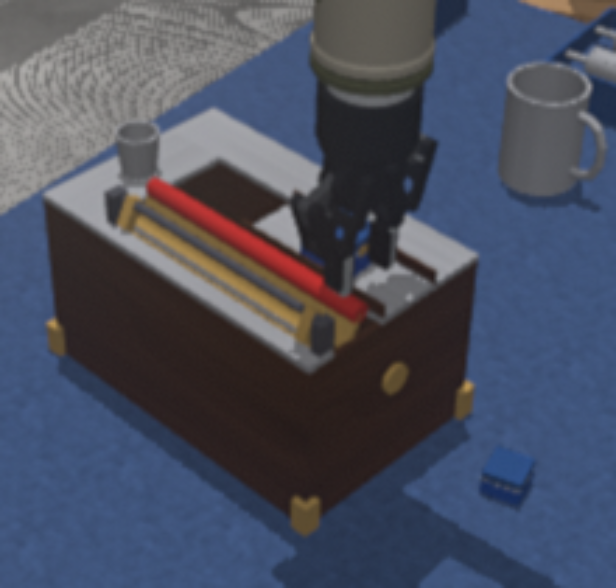

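The bar is down and the flap is about 0.4 rad open. The case hasn't moved. I'll press deeper and ease 2 mm left so the finger sits over the bar's crown.

```bash
python3 -m crank '[[[-0.001,-0.001,0.004,0,0,0],[-0.001,-0.002,0.008,0,0,0],[-0.001,-0.003,0.012,0,0,0],[-0.001,-0.003,0.015,0,0,0],[-0.001,-0.003,0.015,0,0,0],[-0.001,-0.003,0.015,0,0,0]]]'
python3 - <<'E'
from h import *
s=r.sense(); print(s["tool_pos"],box(s["tool_pos"]),s["ft_force"],s["wrist_torque"])
p,d=r.snapshot("wrist"); cv2.imwrite("pics/e_w.png",cv2.resize(p[100:400,200:440],None,fx=2,fy=2))
p,d=r.snapshot("side"); cv2.imwrite("pics/e_s.png",cv2.resize(p[150:360,200:420],None,fx=2.8,fy=2.8))
E
```

```text
time: 7.7
tool_pos: [468.0, 41.4, 177.3]
tcp_rot: [179.9, -0.5, -6.9]
ft_force: [-3.0, -1.5, 12.4]
finger_gap: 40.0
[468.00549853  41.38170776 177.26513504] [-127.3   15.7] [-3.04521125 -1.45124455 12.42666471] [0.26687163 0.46901122 0.09485929]
```

View pics/e_w.png

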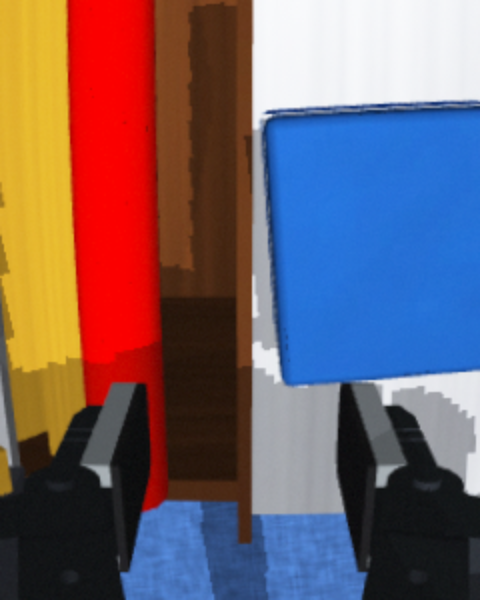

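View pics/e_s.png

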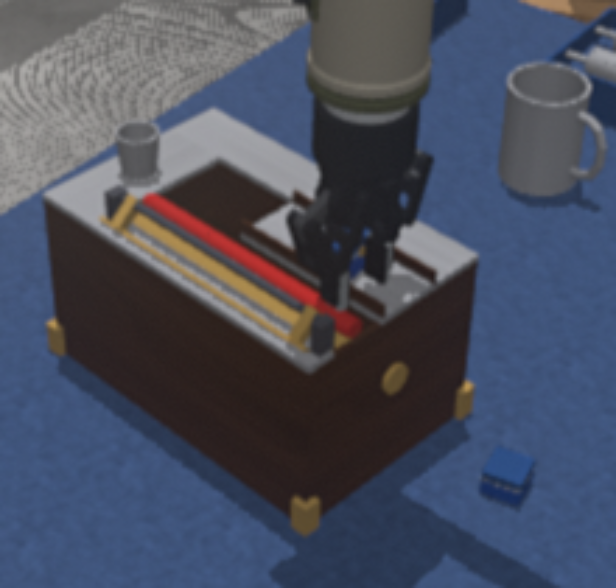

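The flap is now about 0.7 rad open and held, with 12 N on the bar. Next I push along the lane and add 2–3 mm of extra press, because each call starts again from the measured, slightly raised pose.

```bash
python3 -m crank '[[[0.003,0,0.003,0,0,0],[0.008,0,0.003,0,0,0],[0.013,0,0.003,0,0,0],[0.018,0,0.003,0,0,0],[0.024,0,0.003,0,0,0],[0.03,0,0.003,0,0,0],[0.036,0,0.003,0,0,0],[0.042,0,0.003,0,0,0],[0.048,0,0.003,0,0,0],[0.054,0,0.003,0,0,0]]]'
python3 - <<'E'
from h import *
s=r.sense(); print(s["tool_pos"],box(s["tool_pos"]),s["ft_force"],s["wrist_torque"])
p,d=r.snapshot("wrist"); cv2.imwrite("pics/f_w.png",cv2.resize(p[0:400,150:490],None,fx=1.45,fy=1.45))
p,d=r.snapshot("side"); cv2.imwrite("pics/f_s.png",cv2.resize(p[150:360,200:420],None,fx=2.8,fy=2.8))
E
```

```text
time: 9.05
tool_pos: [522.9, 35.0, 177.3]
tcp_rot: [180.0, -0.7, -6.8]
ft_force: [-5.6, -1.5, 14.8]
finger_gap: 40.1
[522.89284458  34.99450413 177.26839336] [-72.   15.9] [-5.58005829 -1.54338209 14.76273026] [0.3066736  0.87109122 0.07112881]
```

View pics/f_w.png

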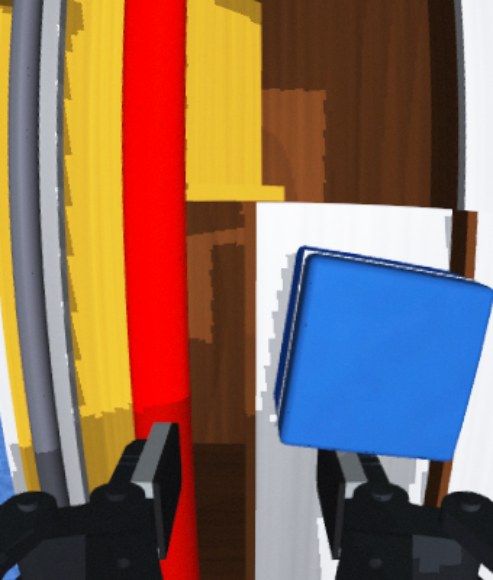

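View pics/f_s.png

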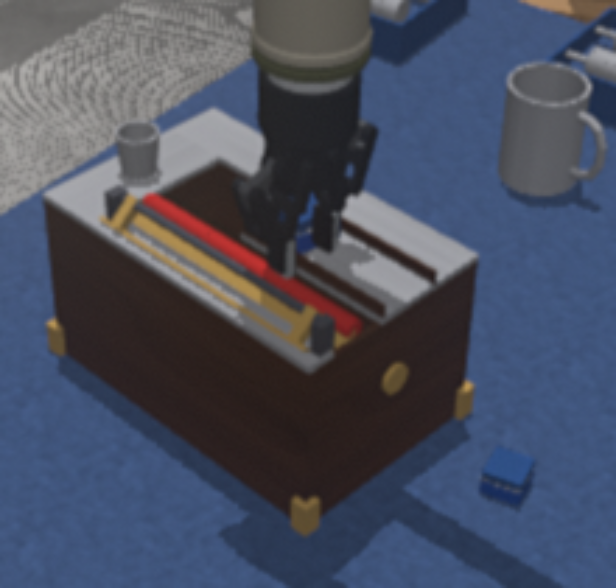

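The case is turning clockwise by about 9° because I'm pushing left of its centre. I'll back off slightly and open the jaws while shifting right, so the bar finger stays put and the push finger moves about 11 mm to the right. Then I'll go on.

```bash
python3 -m crank '[[[-0.004,0.001,0.003,0,0,0],[-0.004,0.003,0.004,0,0,0],[-0.004,0.005,0.005,0,0,0],[-0.004,0.0055,0.005,0,0,0],[-0.004,0.0055,0.005,0,0,0]]]' 0.40
python3 - <<'E'
from h import *
s=r.sense(); print(s["tool_pos"],box(s["tool_pos"]),s["ft_force"],s["wrist_torque"])
p,d=r.snapshot("wrist"); cv2.imwrite("pics/g_w.png",cv2.resize(p[0:400,150:490],None,fx=1.45,fy=1.45))
E
```

```text
time: 9.78
tool_pos: [521.8, 31.5, 176.3]
tcp_rot: [-179.8, -1.2, -6.8]
ft_force: [1.2, 6.0, 17.5]
finger_gap: 51.3
[521.8251924   31.48310225 176.30728645] [-72.6  12.3] [ 1.18918707  5.95502968 17.54661822] [ 1.60357072 -0.08522666 -0.00634489]
```

View pics/g_w.png

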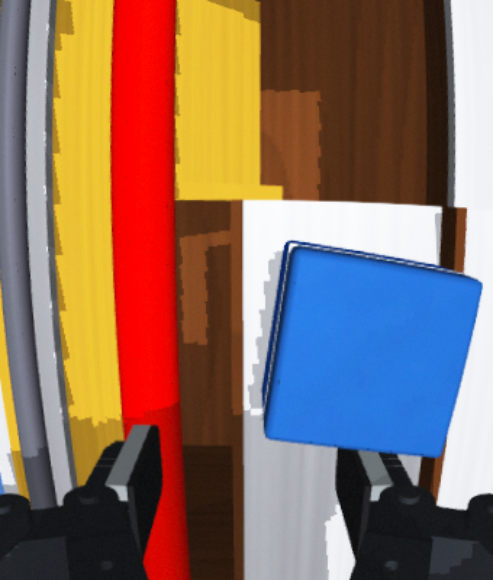

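```bash
python3 -m crank '[[[0,0.003,0.002,0,0,0],[0,0.005,0.002,0,0,0],[0,0.005,0.002,0,0,0]]]'
python3 - <<'E'
from h import *
s=r.sense(); print(s["tool_pos"],box(s["tool_pos"]),s["ft_force"],s["wrist_torque"])
E
python3 -m crank '[[[0.005,0,0.002,0,0,0],[0.01,0,0.002,0,0,0],[0.015,0,0.002,0,0,0],[0.02,0,0.002,0,0,0]]]'
python3 - <<'E'
from h import *
s=r.sense(); print(s["tool_pos"],box(s["tool_pos"]),s["ft_force"],s["wrist_torque"])
p,d=r.snapshot("wrist"); cv2.imwrite("pics/i_w.png",cv2.resize(p[0:400,150:490],None,fx=1.45,fy=1.45))
E
```

```text
time: 10.2
tool_pos: [523.6, 27.6, 177.6]
tcp_rot: [-179.7, -1.5, -6.8]
ft_force: [-0.5, 4.4, 15.2]
finger_gap: 51.1
[523.60435831  27.55026035 177.62405116] [-70.4   8.6] [-0.54393198  4.38204314 15.21037783] [ 1.20604926 -0.03722049  0.03585461]
time: 10.7
tool_pos: [544.5, 25.3, 178.3]
tcp_rot: [-179.6, -1.7, -6.8]
ft_force: [-4.3, 0.4, 11.0]
finger_gap: 51.1
[544.53156849  25.33218062 178.33482954] [-49.4   8.8] [-4.33084689  0.3564335  11.0203456 ] [0.41770697 0.77218047 0.09703002]
```

View pics/i_w.png

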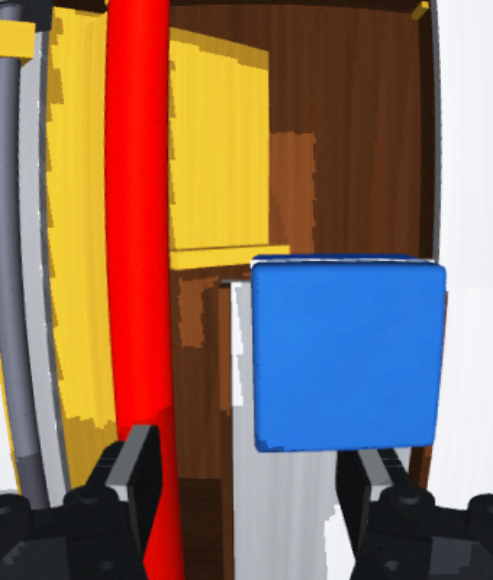

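Squared up again, with the flap still open. Now I push it off the end, keeping the press on and correcting the small pitch drift.

```bash
python3 -m crank '[[[0.006,0,0.003,0,-0.01,0],[0.012,0,0.003,0,-0.02,0],[0.018,0,0.003,0,-0.025,0],[0.024,0,0.004,0,-0.025,0],[0.03,0,0.004,0,-0.025,0],[0.036,0,0.004,0,-0.025,0],[0.042,0,0.005,0,-0.025,0],[0.048,0,0.005,0,-0.025,0],[0.054,0,0.005,0,-0.025,0],[0.06,0,0.005,0,-0.025,0]]]'
python3 - <<'E'
from h import *
s=r.sense(); print(s["tool_pos"],box(s["tool_pos"]),s["ft_force"],s["wrist_torque"])
p,d=r.snapshot("wrist"); cv2.imwrite("pics/j_w.png",cv2.resize(p[0:400,150:490],None,fx=1.45,fy=1.45))
p,d=r.snapshot("top"); cv2.imwrite("pics/j_t.png",cv2.resize(p[150:365,240:420],None,fx=2.7,fy=2.7))
E
```

```text
time: 12.0
tool_pos: [605.8, 18.2, 177.6]
tcp_rot: [-179.6, -0.4, -6.8]
ft_force: [-4.4, -0.4, 11.8]
finger_gap: 51.1
[605.77574298  18.17442891 177.58773861] [12.3  9. ] [-4.37081855 -0.39402212 11.81573357] [0.35215829 0.78523807 0.12607113]
```

View pics/j_w.png

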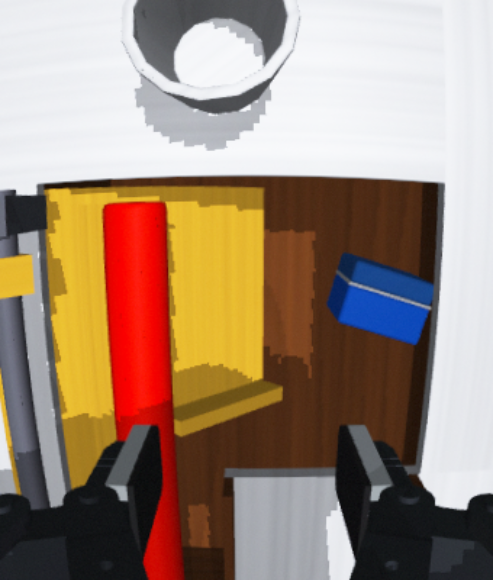

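View pics/j_t.png

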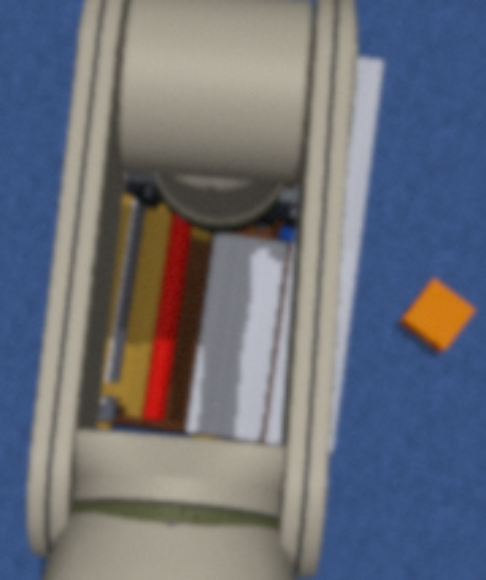

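The case has left the lane and is down in the hollow, seen at (380,300) tilted or still falling. I'll hold and look again.

```bash
python3 -m crank '[[[-0.005,0,0.002,0,0,0],[-0.01,0,0.002,0,0,0],[-0.01,0,0.002,0,0,0],[-0.01,0,0.002,0,0,0]]]'
python3 - <<'E'
from h import *
p,d=r.snapshot("wrist"); cv2.imwrite("pics/k_w.png",cv2.resize(p[0:400,150:490],None,fx=1.45,fy=1.45))
E
```

```text
time: 12.6
tool_pos: [599.2, 19.1, 179.2]
tcp_rot: [-179.6, -0.9, -6.8]
ft_force: [2.1, -0.6, 13.2]
finger_gap: 51.1
```

View pics/k_w.png

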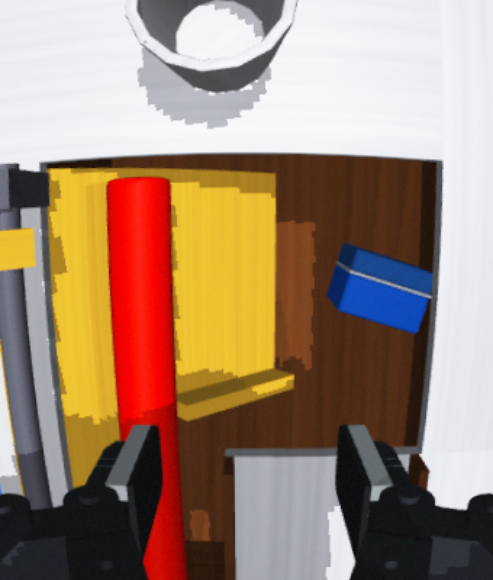

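Run:
```python
from h import *
p,d=r.snapshot("wrist"); k=r.get_calibration("wrist");K=k["mtx"];T=k["cam_to_world"]
hsv=cv2.cvtColor(p,cv2.COLOR_BGR2HSV).astype(int)
m=np.zeros(d.shape,bool); m[160:235,365:455]=1
m&=(hsv[...,0]>100)&(hsv[...,0]<125)&(hsv[...,1]>130)&(d>0)
v,u=np.nonzero(m); a=np.stack([u-K[0,2],v-K[1,2]],1); rr=np.hypot(*a.T); th=rr/K[0,0]
w=np.c_[a/rr[:,None]*np.tan(th)[:,None],np.ones(len(u))]*d[m][:,None]
P=w@T[:3,:3].T+T[:3,3]
print(len(u),np.percentile(P[:,2],[1,25,50,75,99])); B=np.array([box(q) for q in P]); print(B.min(0),B.max(0))
```

```text
2807 [13.2306095  52.56852443 53.23882709 53.80006771 55.00148771]
[  0.5 -91.8] [ 54.5 -35.2]
```

The case lies on the box floor: its top is at z ≈ 53 mm, at about x 0–55, y -92 to -35. I'll raise straight up and let the flap close.

```bash
python3 -m crank '[[[0,0,-0.005,0,0,0],[0,0,-0.01,0,0,0],[0,0,-0.015,0,0,0],[0,0,-0.02,0,0,0],[0,0,-0.025,0,0,0],[0,0,-0.031,0,0,0],[0,0,-0.04,0,0,0],[0,0,-0.06,0,0,0],[0,0,-0.085,0,0,0],[0,0,-0.11,0,0,0]]]'
python3 -m crank '[[[-0.03,0,-0.01,0,0,0],[-0.06,0,-0.02,0,0,0],[-0.09,0,-0.03,0,0,0],[-0.09,0,-0.03,0,0,0],[-0.09,0,-0.03,0,0,0]]]'
python3 - <<'E'
from h import *
s=r.sense(); print(s["tool_pos"],s["ft_force"])
p,d=r.snapshot("wrist"); cv2.imwrite("pics/m_w.png",p)
p,d=r.snapshot("side"); cv2.imwrite("pics/m_s.png",p)
p,d,P=cloud("top")
for t in("goblet","tankard","tot"): print(t,[(round(x["conf"],2),np.round(x["pixel"],1)) for x in r.landmark_of(t,"top")][:2])
E
```

```text
time: 13.95
tool_pos: [597.4, 18.4, 291.2]
tcp_rot: [-179.6, -1.0, -6.8]
ft_force: [0.5, -0.4, 0.5]
finger_gap: 51.2
time: 14.58
tool_pos: [507.9, 28.8, 320.5]
tcp_rot: [-179.6, -1.0, -6.8]
ft_force: [-0.2, 0.5, 0.3]
finger_gap: 51.1
[507.91270485  28.84181682 320.47375745] [-0.21858673  0.45656346  0.34571693]
goblet [(0.93, array([160.5, 262.2]))]
tankard [(0.84, array([506.1, 261.7]))]
tot [(0.6, array([326.6, 173.3]))]
```

View pics/m_w.png

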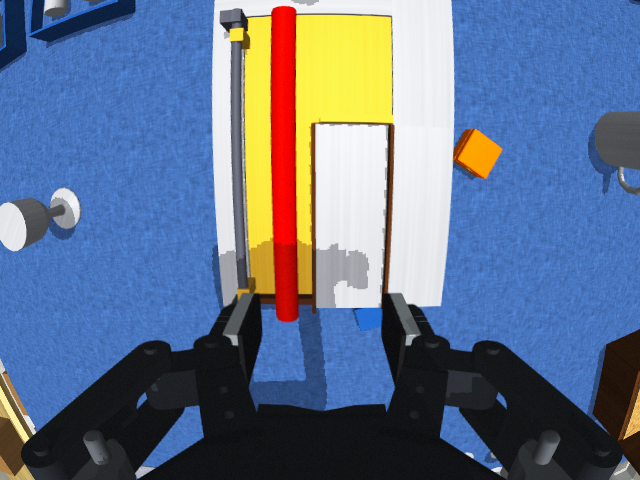

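View pics/m_s.png

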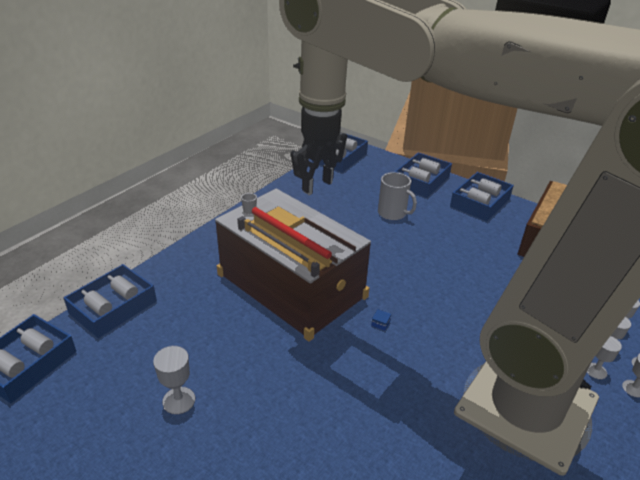

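The flap is shut, with the yellow plate covering the opening and the bar up at (285,160). The lane is empty, the goblet, tankard and tot cup stand where they were, and the arm is clear. I'm handing in.

Run:
```python
from bench import r
print(r.hand_in())
```

```text
the job is handed in; nothing more can be done
None
```

The blue case is in the drop box and the flap has sprung shut over it. I handed the job in at about 15 s of the 48 s; no verdict was given.

I used the left finger to press the red bar and hold the flap about 0.7 rad open (estimated from the bar's height). The right finger pushed the case along its lane and off the end. Partway, the case had turned about 9° because I was pushing left of its centre. I moved the push finger right and it squared up again.

**Case:** before I let go, the wrist depth view showed it lying still on the box floor. Its top was about 53 mm above the table, and it was inside the walls.

**Flap:** the pictures after I raised the arm show it closed, the bar back up and the lane empty. I judged this by eye, not from a joint reading.

**Goblet, tankard and tot cup:** all three look upright and in place. The goblet's network pixel is unchanged; the tankard's and tot cup's differ by 3–4 pixels (up to about 10 mm). I put that down to network noise, since I saw no sign of contact with either cup.

**Arm:** the wrist force was close to zero at the end, so the arm was clear of everything. The highest I read during the push was about 18 N.

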